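Close the anaerobic culture jar

ROBOT

A 7-joint arm with a two-finger parallel gripper is mounted at the origin on a cart in front of the work surface, level with it; the furniture and walls round the work are solid. World frame = base frame: x ahead of the robot, y to its left, z up, the work surface at z = 0. Lengths are in m, angles in rad, forces in N, time in s.
With the tool pointing down it reaches from about 0.425 to 1.025 m from the base axis. Payload 3.6 kg.
Tool frame: the origin (TCP) lies at the centre of the arm's flange, where the gripper is bolted on; the fingertips stand 173 mm ahead of it and the grasp point (between the pads) lies ctrl.grip_point_offset ahead of it (ctrl.grip_point_offset is the distance from the TCP to the grasp point, in m); z points along the fingers, y is the line along which they close (so a half turn about z gives the same grasp; the last joint's range is limited). The gripper opens to 85 mm and grips with 20 to 120 N. Pads are 22 mm wide; open, the fingers measure 114 mm over their backs; the gripper's body (76 mm by 85 mm) begins 54 mm behind the grasp point. The pads swing forward as they close: fully open they stand 13 mm farther back than shut.
Start: joints at [1.048, 0.591, 0.048, 1.609, -0.033, 0.943, -0.034], TCP at [0.301, -0.659, 0.405] pointing down, gripper open.
Joint ranges: [-2.69, 2.69], [-0.47, 2.24], [-1.27, 1.36], [0.19, 2.51], [-1.53, 4.68], [0.08, 2.07], [-3.09, 3.09]. Speed limits (rad/s): [2.57, 2.57, 3.14, 3.14, 3.14, 3.14, 3.14].

INTERFACE

Orientations are given as [roll, pitch, yaw] about the fixed x, y, z axes, in that order (R = Rz(yaw) Ry(pitch) Rx(roll)).
In Python, from plant import ctrl gives the robot as it stands.
- The arm moves only by the tool arm_command, never from a script. Its argument "plan" is a list of rows, each a list of 5 numbers: the opening, from 0 (shut) to 1 (fully open), then the shift along the tool's x, y, z in cm, then the turn about the tool's z in rad. In form: [[fingers, x, y, z, yaw], ...]. A call has exactly 8 rows; each row is the pose to reach, as a shift and turn from the pose commanded when the call began, along the tool's axes at that moment; what a row does not reach only later rows make up. A row lasts 1/12 s, in which the tool goes at most 41.7 mm and 7.16 degrees, less where a joint would pass 70% of its speed; a pose out of reach is approached as far as the arm can. A call with a gripper value outside its range is refused whole. The fingers move at their own pace and stop on an object; "newtons" is the grip in N (left out, the last holds). Time passes only in rows, so rows that repeat a pose let the fingers close, or fill a call up. It gives the time, the measured TCP pose, the force, the opening and the grip force at its end, in the units of the state.
- ctrl.observe(): the state, without advancing time (a new reading comes with each control period).
- ctrl.read_camera(name): name is "scene" or "top"; returns a dict with "image" (480x640x3 uint8, red, green, blue), "range_z" (480x640 float32, m along the optical axis (not along the pixel's ray), 0 where there is no reading), "mtx" (3x3 intrinsics, pixels), "T" (4x4, takes a point from camera to world coordinates). Camera axes: x right, y up, looking along -z (the intrinsics and any distortion apply to the point x, -y, -z); pixel columns grow to the right and rows downward; lengths in m; the calibration is good to about 2 mm. A picture is of the moment at which its call begins.
- ctrl.hand_in(): hands the job in; it is judged then, once.
The state is a dict: "clock": time; "qpos": joint angles; "qd": joint speeds; "joint_torque": joint torques, N m; "tool_pos": TCP position; "tcp_rot": TCP orientation; "wrist_force": force on the tool from outside, world axes, zero at the start; "torque": the same for the moment, N m; "gripper_width": finger opening in m; "grasp_force": force on a finger pad.
Only numpy, scipy, OpenCV 4.12 (cv2) and the standard library are available. Lean on these libraries where they do the work, as an engineer would, in place of code of your own. Each camera call takes 0.05 s, during which the arm holds its last target. There are 200 camera calls.

TASK

The three culture dishes are ready for oxygen-free incubation: keeping them upright, lower the wire carrier with the dishes into the clear jar, set the lid squarely on the jar's red gasket, and swing the clamp yoke fully home into its catch over the lid. Then turn the black T-handle clockwise until the spindle has met the lid and you feel the turning get clearly stiffer, so that the gasket is squeezed by a millimetre or two and the lid is clamped; do not force it on beyond that, let go, and leave the other things on the bench where they are.

Things in the scene. Friction and masses are not known exactly. Their poses are not given: they have to be found in the camera images.
- jar: jar station fixed to the bench: grey foot, clear jar (inner diameter 102, rim 110 mm high), white flange (diameter 132), red gasket. Origin on the jar's axis at bench level, z up. +x points to the yoke's pivot post (20 mm thick, 97 mm from the axis, 199 mm high), -x to the catch: a steel hook 97 to 119 mm from the axis, 205 mm high, upright at y = 16 to 30 mm, lip over y = -13 to 30 mm
- jar_floor (a point): centre of the jar's inner floor, 20 mm above the bench; the loaded carrier's underside comes to rest here
- jar_mouth (a point): centre of the top face of the uncompressed gasket, 114.5 mm above the bench. The gasket (ring, 109 to 127 mm diameter) stands 4.5 mm above the rim, resists with about 25 N per mm of squeeze and bottoms out after 3 mm (75 N), beyond which nothing gives
- carrier: steel wire carrier, 76 mm diameter, 80 mm high, about 0.2 kg with its dishes; origin at the centre of its underside, z up. A wire arch in its x-z plane carries the black handle. It stands upright on the bench; three 60 x 16 mm dishes lie loose in a stack on its 4 mm floor between wire uprights
- carrier_handle (a point): centre of the carrier's black handle bar, 75 mm above its underside; bar 36 mm long along the carrier's x, 10 mm wide (y), 10 mm high. With the carrier in the jar the bar is 15 mm below the rim, so fingers that let go there must stay inside the 102 mm mouth: open them only part-way
- dish_1: lowest clear culture dish of the stack, 60 mm diameter, 16 mm high; origin at the centre of its underside, z up
- dish_2: middle culture dish, same size
- dish_3: top culture dish, same size
- lid: white lid with a blue boss, 0.25 kg, lying right way up; origin at the centre of its underside, z up. From below: spigot 88 mm diameter, 6 mm high (enters the mouth loosely); plate 130 mm diameter, 10 mm thick, its lower face (6 mm above the origin) rests on the gasket; boss 48 mm diameter, top 42 mm above the origin. Seated, its origin is 108.5 mm and its boss top 150.5 mm above the bench
- lid_boss (a point): point on the lid's axis inside the boss, 30 mm above the lid's underside, 12 mm below the boss top: a good height to grip it
- yoke (a joint): swing of the clamp yoke about the upright pivot post, rad: 0 = home in the catch, spindle over the middle of the jar, against a stop; grows as it swings open, anticlockwise seen from above (starts at 1.4 to 1.9); stays where it is left (friction about 0.25 N m)
- yoke_hinge (a point): on the yoke's swing axis (pivot post), 181 mm above the bench, mid-height of the arm. The arm is a level aluminium bar, 26 mm wide, from 172 to 190 mm above the bench, reaching 219 mm from this axis (along the jar's -x when home); the spindle runs through it 97 mm from this axis
- yoke_knob (a point): centre of the black hand knob on top of the arm, 163 mm from the swing axis, 66 mm beyond the spindle: upright cylinder 19 mm diameter, from 193 to 213 mm above the bench
- spindle: steel screw spindle of the yoke with a black rubber foot (26 mm diameter); origin at the centre of the foot's underside, 155.7 mm above the bench at t_handle = 0. It does not turn; it sinks 2.23 mm per rad (14 mm per turn) of the T-handle and does not run back. With yoke home and lid seated the foot meets the boss at t_handle of about 2.4
- t_handle (a joint): turn of the T-handle relative to the yoke, rad, growing clockwise seen from above (tightening, spindle sinks); starts at 0.3 to 0.8, stop at 0. Turning takes about 0.18 N m of friction while the foot is free; once it presses on the lid the torque rises by about 0.1 N m per rad (also as a push back on a hand that holds it still) until the gasket bottoms, then steeply
- t_bar (a point): centre of the black T-handle's cross bar: 74 mm long (along this point's y), 15 mm wide (x), 16 mm high, 244 mm above the bench at t_handle = 0, sinking with the spindle; grip across its 15 mm. At t_handle = 0 the bar stands square across the yoke's arm
- bench_timer: white bench timer, 62 x 62 x 19 mm, a bystander; origin at the centre of its underside
- tally_counter: round white tally counter, 55 x 69 x 19 mm, a bystander; origin at the centre of its underside
- alcohol: white reagent bottle with blue cap, 64 mm diameter, 170 mm high, a bystander; origin at the centre of its underside

How it is judged:
By the outcome, as a careful person would: the job done as asked, in the order asked, and still so for the second after the job is handed in, with the robot touching nothing.
It also fails if it takes over 72 s, if anything falls off the work surface, if the arm or the gripper's body presses on something with over 40 N, if the wrist force passes 120 N, or if a joint passes its speed limit or range.

## Working session

There is one attempt and no reset: what is moved stays moved. The work goes in short steps, Python scripts to look and compute and a tool call to move; the robot and the scene stay as the last step left them, time stands still between calls to the robot, and variables do not carry over. Pictures are saved under pics/ and viewed, at most 10 in all, crops included, and the job is handed in when it is done.

Besides the shell and the picture viewer there is one more tool, called after "Emit:" as name([rows], argument=value, ...), one row to a line, values as JSON. arm_command: Moves the arm, as the interface text tells. Its arguments: {"type":"object","properties":{"plan":{"type":"array","items":{"type":"array","items":{"type":"number"}}},"newtons":{"type":"number"}},"required":["plan"]}

```bash
mkdir -p pics; ls; cat > h.py <<'E'
import numpy as np,cv2
from plant import ctrl
def cam(n,save=None):
    c=ctrl.read_camera(n)
    if save: cv2.imwrite('pics/'+save,c['image'][:,:,::-1])
    return c
def pts(c):
    z=c['range_z'];h,w=z.shape;K=c['mtx'];v,u=np.mgrid[:h,:w]
    p=np.stack([(u-K[0,2])/K[0,0]*z,-(v-K[1,2])/K[1,1]*z,-z],-1)
    return p@c['T'][:3,:3].T+c['T'][:3,3]
E
python3 - <<'E'
from h import *
a=cam('scene','s0.png');b=cam('top','t0.png')
for c in(a,b): print(c['mtx'],c['T'].round(3),{k:v for k,v in c.items() if k not in('image','range_z','mtx','T')})
print(ctrl.observe(),ctrl.grip_point_offset)
E
```

```text
pics
[[540.5147327    0.         316.63951117]
 [  0.         540.5147327  241.36381178]
 [  0.           0.           1.        ]] [[-0.916  0.296 -0.271  0.285]
 [-0.401 -0.654  0.641  0.41 ]
 [ 0.013  0.696  0.718  0.845]
 [ 0.     0.     0.     1.   ]] {}
[[502.06518458   0.         316.04711205]
 [  0.         502.06518458 235.12501232]
 [  0.           0.           1.        ]] [[-0.072  0.977 -0.201  0.387]
 [-0.997 -0.07   0.017 -0.157]
 [ 0.003  0.202  0.979  1.085]
 [ 0.     0.     0.     1.   ]] {}
{'clock': 0.1, 'qpos': array([ 1.04846861,  0.59204661,  0.0483171 ,  1.60971726, -0.03328293,
        0.94269795, -0.03369431]), 'qd': array([-0.00178627, -0.00213674,  0.00026946, -0.00349797,  0.00066638,
        0.00040489, -0.00013796]), 'joint_torque': array([ 5.21427282e-03, -5.49992895e+01,  1.55325875e+00, -1.98824304e+01,
        9.69347457e-03,  3.85363848e-03,  1.15540490e-05]), 'tool_pos': array([ 0.30131024, -0.6589805 ,  0.40363265]), 'tcp_rot': array([-3.13953269e+00,  1.37499932e-04,  4.28912639e-01]), 'wrist_force': array([-0.00713464, -0.67117375,  0.43214592]), 'torque': array([-0.01801531,  0.07330906,  0.00768436]), 'grasp_force': 0.0, 'gripper_width': 0.0856077336774085} 0.1547
```

View pics/s0.png

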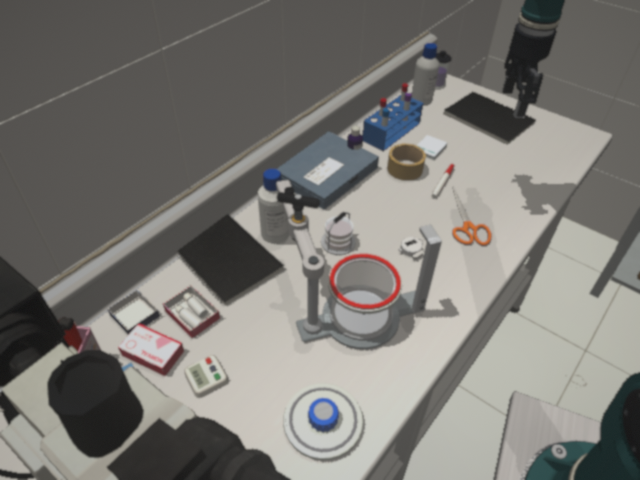

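View pics/t0.png

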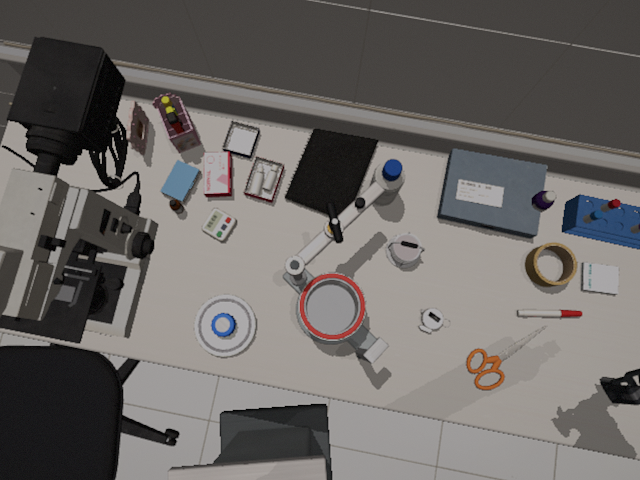

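The scene view shows the jar's gasket at (365,282), the lid at (323,415), the carrier at (340,232) and the yoke open towards the bottle at (275,205). In the top view the gasket is at (332,307), the post at (295,268), the catch at (372,350), the T-bar at (335,222), the carrier handle at (408,244), the boss at (223,324) and the bottle at (388,175).

```bash
cat >> h.py <<'E'
def toplane(c,uv,h):
    K=c['mtx'];uv=np.atleast_2d(uv).astype(float)
    d=np.stack([(uv[:,0]-K[0,2])/K[0,0],-(uv[:,1]-K[1,2])/K[1,1],-np.ones(len(uv))],-1)@c['T'][:3,:3].T
    o=c['T'][:3,3];return o+d*((h-o[2])/d[:,2])[:,None]
def circ(P):
    x,y=P[:,0],P[:,1];s=np.linalg.lstsq(np.c_[2*x,2*y,np.ones(len(x))],x*x+y*y,rcond=None)[0]
    return s[:2],np.sqrt(s[2]+s[0]**2+s[1]**2)
def big(m):
    n,l,s,_=cv2.connectedComponentsWithStats(m.astype(np.uint8));return l==1+s[1:,4].argmax()
def blob(c,box,f):
    h=cv2.cvtColor(c['image'],cv2.COLOR_RGB2HSV);u0,v0,u1,v1=box
    m=np.zeros(h.shape[:2],bool);m[v0:v1,u0:u1]=f(h[...,0].astype(int),h[...,1].astype(int),h[...,2].astype(int))[v0:v1,u0:u1]
    return big(m)
red=lambda h,s,v:((h<8)|(h>172))&(s>120)
blue=lambda h,s,v:(h>100)&(h<130)&(s>120)
blk=lambda h,s,v:v<60
E
python3 - <<'E'
from h import *
t=cam('top');s=cam('scene')
P={'t':pts(t),'s':pts(s)}
for n,c,bg,bl,lid in(('t',t,(290,265,375,350),(205,305,245,345),(190,290,260,360)),('s',s,(320,245,410,315),(300,390,345,435),0)):
    m=blob(c,bg,red);ct=cv2.findContours(m.astype(np.uint8),0,1)[0][0][:,0]
    print(n,'gasket',circ(toplane(c,ct,.1145)),P[n][m].mean(0))
    b=blob(c,bl,blue);ys,xs=np.nonzero(b);q=P[n][b];print('boss',q.mean(0),np.percentile(q[:,2],[5,50,95]))
    q=q[q[:,2]>.038];print(' top',q.mean(0),circ(q[cv2.convexHull(q[:,:2].astype(np.float32),returnPoints=False)[:,0]]) if len(q)>5 else 0)
# carrier handle
m=blob(t,(395,235,425,253),blk);q=P['t'][m];print('handle',q.mean(0),m.sum(),cv2.minAreaRect(toplane(t,np.argwhere(m)[:,::-1],.08)[:,:2].astype(np.float32)))
m=blob(s,(320,205,360,230),blk);q=P['s'][m];print('handle s',q.mean(0),m.sum(),cv2.minAreaRect(toplane(s,np.argwhere(m)[:,::-1],.08)[:,:2].astype(np.float32)))
# tbar
m=blob(t,(322,200,346,245),blk);q=P['t'][m];print('tbar',q.mean(0),m.sum(),cv2.minAreaRect(toplane(t,np.argwhere(m)[:,::-1],.25)[:,:2].astype(np.float32)))
m=blob(t,(352,195,370,212),blk);q=P['t'][m];print('knob',q.mean(0),m.sum(),toplane(t,np.argwhere(m)[:,::-1],.208).mean(0))
# structures by height bands in jar region
for n in P:
    q=P[n].reshape(-1,3)
    for nm,lo,hi in(('arm',.184,.195),('hook/post',.196,.21)):
        k=q[(q[:,2]>lo)&(q[:,2]<hi)&(abs(q[:,1]+.2)<.25)&(q[:,0]>.3)&(q[:,0]<.85)]
        print(n,nm,len(k),k.min(0),k.max(0))
# post top/ catch top from top view
for nm,bx in(('post',(283,255,312,282)),('catch',(355,335,392,367))):
    q=P['t'][bx[1]:bx[3],bx[0]:bx[2]].reshape(-1,3);q=q[q[:,2]>.185];print(nm,len(q),q.mean(0),q[:,2].max(),cv2.minAreaRect(q[:,:2].astype(np.float32)))
c=np.vstack
for n,bx in(('t',(375,155,405,195)),):
    m=blob(t,bx,blue);q=P['t'][m];print('bottlecap',q.mean(0),toplane(t,np.argwhere(m)[:,::-1],.165).mean(0))
E
```

```text
t gasket (array([ 0.44591685, -0.19404405]), np.float64(0.0614785656108524)) [ 0.4450366  -0.1940905   0.11673159]
boss [0.42814525 0.02675795 0.04092927] [0.03678066 0.04119933 0.04495192]
 top [0.42779806 0.02714587 0.04160412] (array([0.42804964, 0.02868802]), np.float64(0.02310386284781289))
s gasket (array([ 0.44505846, -0.19062341]), np.float64(0.06130322696975481)) [ 0.44283393 -0.18531863  0.11741674]
boss [0.42555169 0.03804403 0.04254536] [0.03706834 0.04044052 0.04281483]
 top [0.42582509 0.03700037 0.04319579] (array([0.38570627, 0.22497224]), np.float64(0.20871506138762824))
handle [ 0.55766329 -0.35901395  0.09570354] 62 ((0.5603786110877991, -0.36208710074424744), (0.03295573592185974, 0.007704169023782015), 73.0373306274414)
handle s [ 0.5593814  -0.35831128  0.07769594] 15 ((0.5589240789413452, -0.3564118444919586), (0.023526091128587723, 0.003325442085042596), 78.26397705078125)
tbar [ 0.61562243 -0.21006501  0.15361278] 542 ((0.5807920098304749, -0.20318780839443207), (0.0396520271897316, 0.07375703006982803), 85.71954345703125)
knob [ 0.61990588 -0.25453956  0.21031087] 90 [ 0.62052935 -0.25481233  0.208     ]
t arm 1600 [ 0.35268072 -0.44926075  0.18403894] [ 0.84997346 -0.11296344  0.19499867]
t hook/post 849 [ 0.33875851 -0.44807363  0.19603128] [ 0.84980993 -0.11826915  0.20991168]
s arm 1249 [ 0.33853152 -0.4485499   0.18403901] [ 0.84945899 -0.10957348  0.19499309]
s hook/post 903 [ 0.33847187 -0.44993582  0.19601684] [ 0.84994553 -0.12004343  0.20997   ]
post 398 [ 0.51824718 -0.13515238  0.2023257 ] 1.0854293766929115 ((0.4618534445762634, -0.13517716526985168), (0.047389328479766846, 0.14920245110988617), 88.51373291015625)
catch 348 [ 0.35959834 -0.25810465  0.21674135] 1.0854293766929115 ((0.361773282289505, -0.21843846142292023), (0.12600615620613098, 0.041642334312200546), 86.25717163085938)
bottlecap [ 0.69261168 -0.32716767  0.16658161] [ 0.69318271 -0.32749425  0.165     ]
```

```bash
python3 - <<'E'
from h import *
t=cam('top');cv2.imwrite('pics/t1.png',cv2.resize(t['image'][150:370,270:440,::-1],None,fx=3.4,fy=2.7*1,interpolation=2))
E
```

```text
(no output)
```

View pics/t1.png

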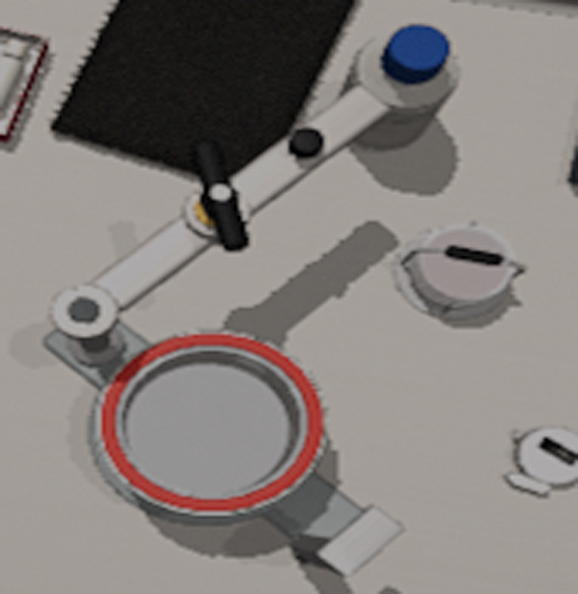

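The enlarged view shows the yoke open towards the bottle, with its knob at crop (306,141) and hinge cap at (85,310). The catch top is at (360,540), and the carrier's bar runs from (447,252) to (500,260).

```bash
cat >> h.py <<'E'
from scipy.spatial.transform import Rotation as Ro
def go(x,y,zg,yaw=None,off=.1547):
    o=ctrl.observe();r=o['tcp_rot'];R=Ro.from_euler('xyz',r).as_matrix()
    d=R.T@(np.array([x,y,zg+off])-o['tool_pos']);t=0 if yaw is None else -(((yaw-r[2])+np.pi/2)%np.pi-np.pi/2)
    print('shift cm',(d*100).round(2),'turn',round(t,3),'| clk',round(o['clock'],2),'tcp',o['tool_pos'].round(4),'rot',r.round(3),'F',o['wrist_force'].round(1),'T',o['torque'].round(2),'w',round(o['gripper_width'],4),'g',round(o['grasp_force'],1),'q',o['qpos'].round(2))
E
python3 - <<'E'
from h import *
t=ctrl.read_camera('top')
print('piv',toplane(t,[[295,264.8]],.199),'catch',toplane(t,[[375.9,350]],.205))
P=pts(t);
b=P[255:282,283:312].reshape(-1,3);b=b[(b[:,2]>.19)&(b[:,2]<.21)];print(b.mean(0),b.min(0),b.max(0))
b=P[335:367,355:392].reshape(-1,3);b=b[(b[:,2]>.195)&(b[:,2]<.215)];print(b.mean(0),cv2.minAreaRect(b[:,:2].astype(np.float32)))
go(.5597,-.360,.21,np.radians(74))
E
```

```text
piv [[ 0.51734602 -0.13106537  0.199     ]] catch [[ 0.35982122 -0.25985451  0.205     ]]
[ 0.51842008 -0.13231883  0.19457808] [ 0.50013296 -0.16063214  0.19005468] [ 0.5360032  -0.11293413  0.20196162]
[ 0.35911093 -0.25966057  0.20406621] ((0.3592214584350586, -0.2600180506706238), (0.022155234590172768, 0.042548906058073044), 41.741127014160156)
shift cm [ 35.93 -16.47   3.97] turn -0.863 | clk 0.3 tcp [ 0.3014 -0.6592  0.4043] rot [-3.141  0.     0.429] F [ 0.3 -0.7 -0.1] T [ 0. -0. -0.] w 0.0855 g 0.0 q [ 1.05  0.59  0.05  1.61 -0.03  0.94 -0.03]
```

Emit:
arm_command([
  [1, 4, -2, 0.5, -0.1],
  [1, 8, -4, 1, -0.2],
  [1, 12, -6, 1.5, -0.32],
  [1, 16, -8, 2, -0.44],
  [1, 20, -10, 2.5, -0.55],
  [1, 24, -12, 3, -0.66],
  [1, 28, -14, 3.5, -0.76],
  [1, 32, -15.5, 3.9, -0.86],
])

```text
clock: 0.97
tool_pos: [0.512, -0.4014, 0.3681]
tcp_rot: [-3.141, 0.0, 1.293]
wrist_force: [0.7, -0.1, -0.7]
gripper_width: 0.0856
grasp_force: 0.0
```

Emit:
arm_command([
  [1, 2, -3.2, 0, 0],
  [1, 2, -3.2, 0, 0],
  [1, 2, -3.2, 0, 0],
  [1, 2, -3.2, 0, 0],
  [1, 2, -3.2, 0, 0],
  [1, 2, -3.2, 0, 0],
  [1, 2, -3.2, 0, 0],
  [1, 2, -3.2, 0, 0],
])

```text
clock: 1.63
tool_pos: [0.4864, -0.376, 0.3683]
tcp_rot: [3.141, 0.0, 1.288]
wrist_force: [-0.4, 0.2, 0.1]
gripper_width: 0.0855
grasp_force: 0.0
```

```bash
python3 - <<'E'
from h import *
go(.5597,-.360,.075,np.radians(74))
s=cam('scene','s1.png')
E
```

```text
shift cm [ 3.59  6.58 13.86] turn -0.004 | clk 1.63 tcp [ 0.4864 -0.376   0.3683] rot [3.141 0.    1.288] F [-0.4  0.2  0.1] T [ 0.02 -0.04  0.03] w 0.0855 g 0.0 q [ 0.73  0.5  -0.2   1.89  0.14  0.76  0.17]
```

Emit:
arm_command([
  [1, 1.8, 3.3, 0, 0],
  [1, 3.6, 6.6, 0, 0],
  [0.6, 3.6, 6.6, 2, 0],
  [0.6, 3.6, 6.6, 5, 0],
  [0.6, 3.6, 6.6, 8, 0],
  [0.6, 3.6, 6.6, 11, 0],
  [0.6, 3.6, 6.6, 13, 0],
  [0.6, 3.6, 6.6, 13.6, 0],
])

```text
clock: 2.35
tool_pos: [0.5583, -0.3583, 0.2282]
tcp_rot: [-3.135, -0.001, 1.289]
wrist_force: [-0.1, 0.4, -0.3]
gripper_width: 0.0514
grasp_force: 0.0
```

```bash
python3 - <<'E'
from h import *
go(.5597,-.360,.077,np.radians(74))
s=cam('scene');t=cam('top')
a=cv2.resize(s['image'][150:300,240:440],(400,300),interpolation=2);b=cv2.resize(t['image'][160:310,320:520],(400,300),interpolation=2)
cv2.imwrite('pics/g1.png',np.hstack([a,b])[:,:,::-1])
E
```

```text
shift cm [-0.12  0.18 -0.35] turn -0.003 | clk 2.35 tcp [ 0.5583 -0.3583  0.2282] rot [-3.135e+00 -1.000e-03  1.289e+00] F [-0.1  0.4 -0.3] T [ 0.01  0.04 -0.04] w 0.0514 g 0.0 q [ 0.61  0.74 -0.16  1.85  0.19  0.58  0.05]
```

View pics/g1.png

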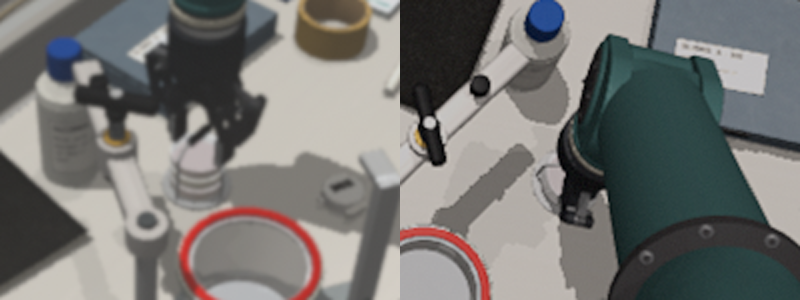

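The fingers straddle the carrier's bar at about (205,135) in the left half, so I can close.

Emit:
arm_command([
  [0.6, 0, 0.15, -0.3, 0],
  [0.4, 0, 0.15, -0.3, 0],
  [0.2, 0, 0.15, -0.3, 0],
  [0, 0, 0.15, -0.3, 0],
  [0, 0, 0.15, -0.3, 0],
  [0, 0, 0.15, -0.3, 0],
  [0, 0, 0.15, -0.3, 0],
  [0, 0, 0.15, -0.3, 0],
], newtons=50)

```text
clock: 3.12
tool_pos: [0.5616, -0.3597, 0.2367]
tcp_rot: [3.139, 0.001, 1.289]
wrist_force: [-0.2, -0.2, 6.8]
gripper_width: 0.0088
grasp_force: 50.1
```

```bash
python3 - <<'E'
from h import *
print(ctrl.grip_point_offset)
go(.4455,-.194,.22)
E
```

```text
0.1547
shift cm [ 12.67 -15.74 -13.85] turn 0 | clk 3.12 tcp [ 0.5616 -0.3597  0.2367] rot [3.139e+00 1.000e-03 1.289e+00] F [-0.2 -0.2  6.8] T [ 0.01  0.19 -0.  ] w 0.0088 g 50.1 q [ 0.61  0.73 -0.16  1.84  0.19  0.59  0.05]
```

Emit:
arm_command([
  [0, 0, 0, -0.3, 0],
  [0, 0, 0, -0.8, 0],
  [0, 0, 0, -2, 0],
  [0, 0, 0, -4, 0],
  [0, 0, 0, -6.5, 0],
  [0, 0, 0, -9, 0],
  [0, 0, 0, -11.5, 0],
  [0, 0, 0, -13.6, 0],
])

```text
clock: 3.78
tool_pos: [0.561, -0.3592, 0.3736]
tcp_rot: [3.14, 0.0, 1.289]
wrist_force: [0.5, 0.7, -2.2]
gripper_width: 0.0086
grasp_force: 49.0
```

```bash
python3 - <<'E'
from h import *
go(.4455,-.194,.22)
s=cam('scene')
cv2.imwrite('pics/g2.png',cv2.resize(s['image'][110:340,230:450],(560,586),interpolation=2)[:,:,::-1])
E
```

```text
shift cm [ 12.65 -15.69  -0.13] turn 0 | clk 3.78 tcp [ 0.561  -0.3592  0.3736] rot [3.14  0.    1.289] F [ 0.5  0.7 -2.2] T [-0.01 -0.    0.01] w 0.0086 g 49.0 q [ 0.64  0.56 -0.2   1.77  0.14  0.83  0.09]
```

View pics/g2.png

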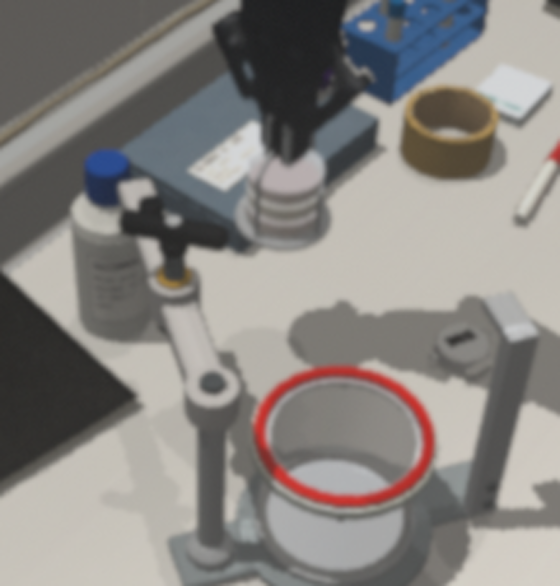

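The carrier with three dishes hangs upright at (285,200), level and clear of the bench.

Emit:
arm_command([
  [0, 0.7, -0.8, 0, 0],
  [0, 2.2, -2.7, 0, 0],
  [0, 4.3, -5.4, 0, 0],
  [0, 6.5, -8, 0, 0],
  [0, 8.7, -10.8, 0, 0],
  [0, 10.7, -13.3, 0, 0],
  [0, 12, -14.9, 0, 0],
  [0, 12.65, -15.7, 0, 0],
])

```text
clock: 4.5
tool_pos: [0.4419, -0.1906, 0.3697]
tcp_rot: [-3.135, -0.001, 1.292]
wrist_force: [-0.5, -0.5, -1.4]
gripper_width: 0.0084
grasp_force: 49.0
```

```bash
python3 - <<'E'
from h import *
go(.4455,-.194,.22)
t=cam('top');s=cam('scene')
a=cv2.resize(s['image'][170:370,260:460],(400,400),interpolation=2);b=cv2.resize(t['image'][200:400,240:440],(400,400),interpolation=2)
cv2.imwrite('pics/g3.png',np.hstack([a,b])[:,:,::-1])
E
```

```text
shift cm [-0.23  0.44 -0.5 ] turn 0 | clk 4.5 tcp [ 0.4419 -0.1906  0.3697] rot [-3.135e+00 -1.000e-03  1.292e+00] F [-0.5 -0.5 -1.4] T [-0.02  0.01  0.03] w 0.0084 g 49.0 q [ 0.5   0.35 -0.23  2.17  0.13  0.64 -0.1 ]
```

View pics/g3.png

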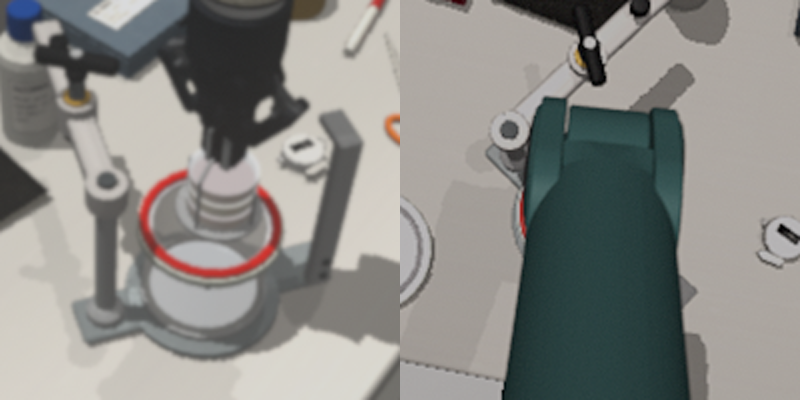

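The carrier hangs over the mouth, with its base at about (222,218) in the left crop. I settle the arm and check the base position by ray.

Emit:
arm_command([
  [0, 0, 0, 0, 0],
  [0, 0, 0, 0, 0],
  [0, 0, 0, 0, 0],
  [0, 0, 0, 0, 0],
  [0, 0, 0, 0, 0],
  [0, 0, 0, 0, 0],
  [0, 0, 0, 0, 0],
  [0, 0, 0, 0, 0],
])

```text
clock: 5.27
tool_pos: [0.4456, -0.1942, 0.3711]
tcp_rot: [-3.142, -0.0, 1.289]
wrist_force: [0.4, 0.2, -2.1]
gripper_width: 0.0087
grasp_force: 49.0
```

```bash
python3 - <<'E'
from h import *
s=cam('scene');P=pts(s)
print(toplane(s,[[260+222/2,170+218/2]],.142))
q=P[230:300,330:410].reshape(-1,3);q=q[(np.hypot(q[:,0]-.4455,q[:,1]+.194)<.055)]
for z in (.135,.145,.155,.165,.175): k=q[abs(q[:,2]-z)<.005];print(z,len(k),k[:,:2].min(0) if len(k) else 0,k[:,:2].max(0) if len(k) else 0, circ(k) if len(k)>5 else 0)
go(.4455,-.194,.22)
E
```

```text
[[ 0.42974391 -0.17387974  0.142     ]]
0.135 342 [ 0.40665006 -0.21978724] [ 0.48210586 -0.15765376] (array([ 0.44413577, -0.1958698 ]), np.float64(0.033968891645112895))
0.145 121 [ 0.40990242 -0.20618091] [ 0.47871322 -0.16164886] (array([ 0.44407055, -0.19805275]), np.float64(0.03230984039390946))
0.155 140 [ 0.41087349 -0.1885838 ] [ 0.47123968 -0.1623124 ] (array([ 0.44372283, -0.19517937]), np.float64(0.029383882812377627))
0.165 159 [ 0.41083441 -0.20526374] [ 0.47818596 -0.16098286] (array([ 0.44377532, -0.19665828]), np.float64(0.030586104709566263))
0.175 127 [ 0.41058032 -0.20479389] [ 0.47795309 -0.1619441 ] (array([ 0.44461779, -0.19701815]), np.float64(0.03128432340731254))
shift cm [ 0.02 -0.01 -0.36] turn 0 | clk 5.32 tcp [ 0.4456 -0.1942  0.3711] rot [3.142 0.    1.289] F [-0.5 -0.6 -1.5] T [-0.   -0.03 -0.02] w 0.0087 g 49.0 q [ 0.5   0.35 -0.23  2.16  0.13  0.64 -0.1 ]
```

Emit:
arm_command([
  [0, 0, 0, 0.8, 0],
  [0, 0, 0, 2.5, 0],
  [0, 0, 0, 4.5, 0],
  [0, 0, 0, 6.5, 0],
  [0, 0, 0, 8.5, 0],
  [0, 0, 0, 10, 0],
  [0, 0, 0, 10.6, 0],
  [0, 0, 0, 10.8, 0],
])

```text
clock: 5.98
tool_pos: [0.4452, -0.1939, 0.2618]
tcp_rot: [-3.139, -0.0, 1.289]
wrist_force: [0.3, -0.1, -1.2]
gripper_width: 0.0085
grasp_force: 49.0
```

Emit:
arm_command([
  [0, 0, 0, 0.1, 0],
  [0, 0, 0, 0.2, 0],
  [0, 0, 0, 0.3, 0],
  [0, 0, 0, 0.4, 0],
  [0, 0, 0, 0.5, 0],
  [0, 0, 0, 0.6, 0],
  [0, 0, 0, 0.6, 0],
  [0, 0, 0, 0.6, 0],
])

```text
clock: 6.65
tool_pos: [0.4455, -0.1941, 0.2572]
tcp_rot: [3.141, 0.0, 1.289]
wrist_force: [-0.5, 0.1, -2.6]
gripper_width: 0.0088
grasp_force: 49.0
```

```bash
python3 - <<'E'
from h import *
go(.4455,-.194,.22)
E
```

```text
shift cm [ 1.000e-02 -1.000e-02 -1.175e+01] turn 0 | clk 6.65 tcp [ 0.4455 -0.1941  0.2572] rot [3.141 0.    1.289] F [-0.5  0.1 -2.6] T [-0.01  0.04  0.01] w 0.0088 g 49.0 q [ 0.43  0.55 -0.15  2.24  0.22  0.37 -0.19]
```

Not touching yet; lower slowly a little more.

Emit:
arm_command([
  [0, 0, 0, 0.1, 0],
  [0, 0, 0, 0.1, 0],
  [0, 0, 0, 0.2, 0],
  [0, 0, 0, 0.2, 0],
  [0, 0, 0, 0.2, 0],
  [0, 0, 0, 0.2, 0],
  [0, 0, 0, 0.2, 0],
  [0, 0, 0, 0.2, 0],
])

```text
clock: 7.32
tool_pos: [0.4455, -0.194, 0.2565]
tcp_rot: [3.141, 0.001, 1.289]
wrist_force: [-3.6, 1.5, 15.3]
gripper_width: 0.0089
grasp_force: 51.1
```

Emit:
arm_command([
  [0, 0, 0, -0.08, 0],
  [0.1, 0, 0, -0.08, 0],
  [0.2, 0, 0, -0.08, 0],
  [0.3, 0, 0, -0.1, 0],
  [0.35, 0, 0, -0.1, 0],
  [0.35, 0, 0, -0.1, 0],
  [0.35, 0, 0, -0.1, 0],
  [0.35, 0, 0, -0.5, 0],
])

```text
clock: 7.98
tool_pos: [0.4453, -0.194, 0.2596]
tcp_rot: [-3.14, -0.0, 1.289]
wrist_force: [0.5, -0.7, 0.1]
gripper_width: 0.0298
grasp_force: 0.0
```

Emit:
arm_command([
  [0.35, 0, 0, -1, 0],
  [0.35, 0, 0, -2.5, 0],
  [0.35, 0, 0, -4.5, 0],
  [0.35, 0, 0, -7, 0],
  [0.5, 0, 0, -9.5, 0],
  [0.7, 0, 0, -11, 0],
  [1, 0, 0, -12, 0],
  [1, 0, 0, -12, 0],
])

```text
clock: 8.65
tool_pos: [0.4461, -0.1943, 0.3827]
tcp_rot: [3.137, 0.001, 1.289]
wrist_force: [-0.5, 0.5, 0.1]
gripper_width: 0.0766
grasp_force: 0.0
```

```bash
python3 - <<'E'
from h import *
go(.4275,.030,.12,1.289)
s=cam('scene');P=pts(s)
# lid plate outline from scene: height band
q=P.reshape(-1,3);k=q[(q[:,2]>.010)&(q[:,2]<.022)&(np.hypot(q[:,0]-.4275,q[:,1]-.03)<.075)]
print(len(k),k[:,:2].min(0),k[:,:2].max(0),k.mean(0))
b=blob(s,(300,390,345,435),blue);ct=cv2.findContours(b.astype(np.uint8),0,1)[0][0][:,0];print(circ(toplane(s,ct,.042)))
print(ctrl.observe()['qpos'])
E
```

```text
shift cm [21.03 -8.08 10.75] turn -0.0 | clk 8.65 tcp [ 0.4461 -0.1943  0.3827] rot [3.137e+00 1.000e-03 1.289e+00] F [-0.5  0.5  0.1] T [ 0.02 -0.03 -0.  ] w 0.0766 g 0.0 q [ 0.51  0.33 -0.24  2.15  0.13  0.67 -0.1 ]
3940 [ 0.36383935 -0.03360707] [0.4927455  0.09667417] [0.42606798 0.03725072 0.01494142]
(array([0.42686118, 0.03459261]), np.float64(0.022766213134079123))
[ 0.50742724  0.33586157 -0.23739229  2.15120067  0.12660024  0.66468849
 -0.09895025]
```

Emit:
arm_command([
  [1, 1.5, -0.6, 0, 0],
  [1, 4.5, -1.7, 0, 0],
  [1, 8, -3.1, 0, 0],
  [1, 11.5, -4.4, 0, 0],
  [1, 15, -5.7, 1.5, 0],
  [1, 18, -6.9, 4, 0],
  [1, 20.3, -7.8, 7, 0],
  [1, 21.2, -8, 9, 0],
])

```text
clock: 9.37
tool_pos: [0.4261, 0.0353, 0.2878]
tcp_rot: [-3.138, -0.001, 1.295]
wrist_force: [-1.0, 0.2, -0.4]
gripper_width: 0.085
grasp_force: 0.0
```

Emit:
arm_command([
  [1, 0, 0, 0, 0],
  [1, 0, 0, 0, 0],
  [1, 0, 0, 1, 0],
  [1, 0, 0, 2, 0],
  [1, 0, 0, 3, 0],
  [1, 0, 0, 4, 0],
  [1, 0, 0, 4, 0],
  [1, 0, 0, 4, 0],
])

```text
clock: 10.03
tool_pos: [0.428, 0.0305, 0.2507]
tcp_rot: [3.141, 0.001, 1.286]
wrist_force: [0.9, 0.5, 0.0]
gripper_width: 0.0855
grasp_force: 0.0
```

```bash
python3 - <<'E'
from h import *
go(.4280,.0315,.032,1.289)
E
```

```text
shift cm [ 0.11 -0.03  6.4 ] turn -0.003 | clk 10.03 tcp [0.428  0.0305 0.2507] rot [3.141e+00 1.000e-03 1.286e+00] F [0.9 0.5 0. ] T [-0.    0.01 -0.  ] w 0.0855 g 0.0 q [-0.06  0.52 -0.16  2.36  0.3   0.27 -0.76]
```

Emit:
arm_command([
  [1, 0.1, 0, 1, 0],
  [1, 0.1, 0, 2.2, 0],
  [1, 0.1, 0, 3.4, 0],
  [1, 0.1, 0, 4.5, 0],
  [1, 0.1, 0, 5.4, 0],
  [1, 0.1, 0, 6, 0],
  [1, 0.1, 0, 6, 0],
  [1, 0.1, 0, 6, 0],
])

```text
clock: 10.7
tool_pos: [0.4281, 0.0325, 0.1903]
tcp_rot: [3.141, 0.0, 1.288]
wrist_force: [0.5, 0.8, 1.0]
gripper_width: 0.0854
grasp_force: 0.0
```

```bash
python3 - <<'E'
from h import *
go(.4280,.0315,.032,1.289)
E
```

```text
shift cm [-0.1   0.02  0.36] turn -0.001 | clk 10.7 tcp [0.4281 0.0325 0.1903] rot [3.141 0.    1.288] F [0.5 0.8 1. ] T [-0.02  0.01 -0.03] w 0.0854 g 0.0 q [-0.14  0.66 -0.06  2.38  0.35  0.11 -0.81]
```

Emit:
arm_command([
  [1, -0.1, 0, 0.2, 0],
  [0.7, -0.1, 0, 0.2, 0],
  [0.5, -0.1, 0, 0.2, 0],
  [0.3, -0.1, 0, 0.2, 0],
  [0.2, -0.1, 0, 0.2, 0],
  [0.2, -0.1, 0, 0.2, 0],
  [0.2, -0.1, 0, 0.2, 0],
  [0.2, -0.1, 0, 0.2, 0],
], newtons=70)

```text
clock: 11.37
tool_pos: [0.4278, 0.0317, 0.1889]
tcp_rot: [3.14, -0.0, 1.289]
wrist_force: [0.1, -0.2, 9.2]
gripper_width: 0.0462
grasp_force: 70.5
```

```bash
python3 - <<'E'
from h import *
go(.4280,.0315,.032,1.289)
E
```

```text
shift cm [-0.02  0.02  0.22] turn -0.0 | clk 11.37 tcp [0.4278 0.0317 0.1889] rot [ 3.14  -0.     1.289] F [ 0.1 -0.2  9.2] T [ 0.03  0.15 -0.01] w 0.0462 g 70.5 q [-0.14  0.66 -0.06  2.39  0.35  0.1  -0.82]
```

Emit:
arm_command([
  [0.2, 0, 0, -0.5, 0],
  [0.2, 0, 0, -1.8, 0],
  [0.2, 0, 0, -4, 0],
  [0.2, 0, 0, -7, 0],
  [0.2, 0, 0, -10, 0],
  [0.2, 0, 0, -13, 0],
  [0.2, 0, 0, -14.5, 0],
  [0.2, 0, 0, -15, 0],
])

```text
clock: 12.03
tool_pos: [0.4278, 0.0317, 0.3406]
tcp_rot: [3.137, -0.002, 1.288]
wrist_force: [1.0, -0.7, -1.9]
gripper_width: 0.0462
grasp_force: 72.4
```

Emit:
arm_command([
  [0.2, 0, 0, 0, 0],
  [0.2, 0, 0, 0, 0],
  [0.2, 0, 0, 0, 0],
  [0.2, 0, 0, 0, 0],
  [0.2, 0, 0, 0, 0],
  [0.2, 0, 0, 0, 0],
  [0.2, 0, 0, 0, 0],
  [0.2, 0, 0, 0, 0],
])

```text
clock: 12.7
tool_pos: [0.4277, 0.0318, 0.3378]
tcp_rot: [-3.141, 0.0, 1.289]
wrist_force: [-0.8, 0.3, -2.5]
gripper_width: 0.0463
grasp_force: 72.4
```

```bash
python3 - <<'E'
from h import *
go(.4455,-.194,.20,1.289)
o=ctrl.observe();zp=o['tool_pos'][2]-.1889
s=cam('scene','s4.png');P=pts(s)
q=P.reshape(-1,3);k=q[(q[:,2]>zp+.0)&(q[:,2]<zp+.024)&(np.hypot(q[:,0]-.428,q[:,1]-.0315)<.08)]
print(zp,len(k),k[:,:2].min(0),k[:,:2].max(0),k.mean(0))
A=np.c_[k[:,:2],np.ones(len(k))];print(np.linalg.lstsq(A,k[:,2],rcond=None)[0])
# carrier check in jar
k=q[(q[:,2]>.02)&(q[:,2]<.11)&(np.hypot(q[:,0]-.4455,q[:,1]+.194)<.045)];print(len(k),k.mean(0))
m=blob(s,(320,245,410,315),red);ct=cv2.findContours(m.astype(np.uint8),0,1)[0][0][:,0]
print(circ(toplane(s,ct,.1145)))
E
```

```text
shift cm [-21.2    7.99  -1.69] turn 0.0 | clk 12.7 tcp [0.4277 0.0318 0.3378] rot [-3.141  0.     1.289] F [-0.8  0.3 -2.5] T [0.02 0.02 0.04] w 0.0463 g 72.4 q [ 0.06  0.35 -0.3   2.3   0.21  0.51 -0.69]
0.14891711236737926 3373 [ 0.36246862 -0.01171259] [0.49206298 0.09697646] [0.42455012 0.05753163 0.16374117]
[ 0.00103505 -0.01330522  0.16406721]
459 [ 0.43607106 -0.19900467  0.07567923]
(array([ 0.44461849, -0.19061618]), np.float64(0.058408990620917915))
```

View pics/s4.png

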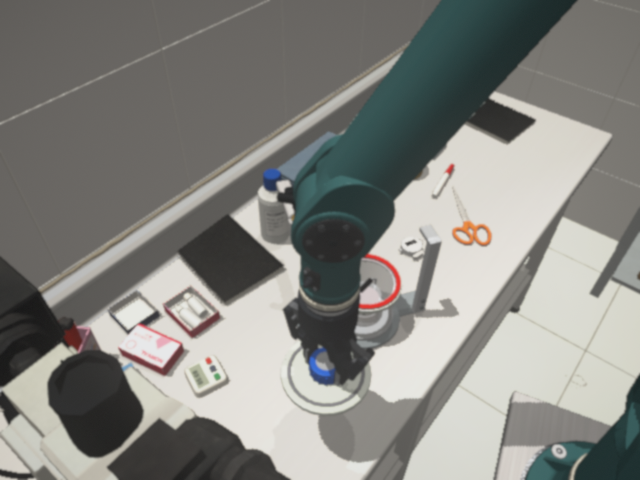

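The lid hangs level from the gripper at (325,375), with the jar mouth clear at (380,285).

Emit:
arm_command([
  [0.2, 0, 0, -1.5, 0],
  [0.2, 0, 0, -4.5, 0],
  [0.2, 0, 0, -7, 0],
  [0.2, -0.7, 0.3, -8, 0],
  [0.2, -2.3, 0.9, -8, 0],
  [0.2, -4.8, 1.8, -8, 0],
  [0.2, -7.4, 2.8, -8, 0],
  [0.2, -10, 3.8, -8, 0],
])

```text
clock: 13.42
tool_pos: [0.436, -0.0757, 0.4183]
tcp_rot: [3.141, 0.0, 1.29]
wrist_force: [0.5, 0.4, -2.8]
gripper_width: 0.046
grasp_force: 72.6
```

Emit:
arm_command([
  [0.2, -2.6, 1, 0, 0],
  [0.2, -5.2, 2, 0, 0],
  [0.2, -7.7, 2.9, 0, 0],
  [0.2, -9.7, 3.6, 0, 0],
  [0.2, -10.7, 4, 0, 0],
  [0.2, -11, 4.1, 0, 0],
  [0.2, -11, 4.1, 0, 0],
  [0.2, -11, 4.1, 0, 0],
])

```text
clock: 14.08
tool_pos: [0.4451, -0.1905, 0.418]
tcp_rot: [-3.141, -0.001, 1.291]
wrist_force: [0.2, 0.9, -2.0]
gripper_width: 0.0462
grasp_force: 72.6
```

```bash
python3 - <<'E'
from h import *
go(.4452,-.192,.20,1.289)
o=ctrl.observe();zp=o['tool_pos'][2]-.1889
s=cam('scene');P=pts(s)
q=P.reshape(-1,3);k=q[(q[:,2]>zp+.0)&(q[:,2]<zp+.024)&(np.hypot(q[:,0]-.445,q[:,1]+.192)<.08)]
print(zp,len(k),k[:,:2].min(0),k[:,:2].max(0),k.mean(0))
E
```

```text
shift cm [-0.15  0.06  6.33] turn 0.002 | clk 14.08 tcp [ 0.4451 -0.1905  0.418 ] rot [-3.141e+00 -1.000e-03  1.291e+00] F [ 0.2  0.9 -2. ] T [ 0.08  0.01 -0.01] w 0.0462 g 72.6 q [ 0.5   0.28 -0.24  2.12  0.09  0.75 -0.07]
0.22907328869549093 2544 [ 0.37990486 -0.25127308] [ 0.50863855 -0.12390664] [ 0.44146586 -0.16754469  0.24366381]
```

Emit:
arm_command([
  [0.2, -0.2, 0, 0.8, 0],
  [0.2, -0.2, 0, 2.8, 0],
  [0.2, -0.2, 0, 5, 0],
  [0.2, -0.2, 0, 7.2, 0],
  [0.2, -0.2, 0, 9.2, 0],
  [0.2, -0.2, 0, 10.5, 0],
  [0.2, -0.2, 0, 11.1, 0],
  [0.2, -0.2, 0, 11.2, 0],
])

```text
clock: 14.8
tool_pos: [0.4443, -0.1929, 0.3048]
tcp_rot: [-3.139, -0.001, 1.29]
wrist_force: [-0.0, 0.3, -2.3]
gripper_width: 0.046
grasp_force: 72.6
```

Emit:
arm_command([
  [0.2, 0, 0, 0.1, 0],
  [0.2, 0, 0, 0.25, 0],
  [0.2, 0, 0, 0.4, 0],
  [0.2, 0, 0, 0.5, 0],
  [0.2, 0, 0, 0.6, 0],
  [0.2, 0, 0, 0.7, 0],
  [0.2, 0, 0, 0.7, 0],
  [0.2, 0, 0, 0.7, 0],
])

```text
clock: 15.47
tool_pos: [0.4446, -0.1939, 0.2992]
tcp_rot: [3.142, 0.0, 1.289]
wrist_force: [1.4, 0.2, -2.8]
gripper_width: 0.0461
grasp_force: 72.6
```

```bash
python3 - <<'E'
from h import *
go(.4452,-.1927,.1427,1.289)
E
```

```text
shift cm [0.13 0.03 0.18] turn -0.0 | clk 15.47 tcp [ 0.4446 -0.1939  0.2992] rot [3.142 0.    1.289] F [ 1.4  0.2 -2.8] T [ 0.06 -0.01 -0.01] w 0.0461 g 72.6 q [ 0.46  0.47 -0.18  2.22  0.18  0.47 -0.15]
```

Emit:
arm_command([
  [0.2, 0.1, 0, 0.05, 0],
  [0.2, 0.1, 0, 0.1, 0],
  [0.2, 0.1, 0, 0.15, 0],
  [0.2, 0.1, 0, 0.2, 0],
  [0.2, 0.1, 0, 0.25, 0],
  [0.2, 0.1, 0, 0.25, 0],
  [0.2, 0.1, 0, 0.25, 0],
  [0.2, 0.1, 0, 0.25, 0],
])

```text
clock: 16.13
tool_pos: [0.4449, -0.1928, 0.297]
tcp_rot: [3.142, 0.0, 1.289]
wrist_force: [-1.0, 0.8, 5.2]
gripper_width: 0.0463
grasp_force: 73.4
```

Emit:
arm_command([
  [0.6, 0, 0, 0, 0],
  [0.75, 0, 0, 0, 0],
  [0.8, 0, 0, 0, 0],
  [0.8, 0, 0, 0, 0],
  [0.8, 0, 0, -0.5, 0],
  [0.8, 0, 0, -2, 0],
  [0.8, 0, 0, -4, 0],
  [0.8, 0, 0, -6.5, 0],
])

```text
clock: 16.8
tool_pos: [0.4444, -0.1927, 0.3616]
tcp_rot: [-3.138, -0.0, 1.289]
wrist_force: [1.1, 0.5, 0.7]
gripper_width: 0.0683
grasp_force: 0.0
```

Emit:
arm_command([
  [0.8, 0, 0, -3, 0],
  [0.8, 0, 0, -6, 0],
  [0.8, 0, 0, -7.5, 0],
  [0.8, -2, 2, -8, 0],
  [0.8, -4, 4, -8, 0],
  [0.8, -6.5, 6.5, -8, 0],
  [0.8, -9, 9, -8, 0],
  [0.8, -11, 10, -8, 0],
])

```text
clock: 17.47
tool_pos: [0.5123, -0.3289, 0.4423]
tcp_rot: [3.138, 0.001, 1.288]
wrist_force: [0.8, 0.1, -0.6]
gripper_width: 0.0683
grasp_force: 0.0
```

```bash
python3 - <<'E'
from h import *
s=cam('scene','s5.png');t=cam('top')
for n,c in(('t',t),('s',s)):
    P=pts(c);q=P.reshape(-1,3);k=q[(q[:,2]>.117)&(q[:,2]<.131)&(np.hypot(q[:,0]-.445,q[:,1]+.192)<.072)]
    if len(k)<50: print(n,len(k));continue
    print(n,len(k),k[:,:2].min(0),k[:,:2].max(0));k=k[np.hypot(k[:,0]-.445,k[:,1]+.192)<.06];print(k.mean(0),np.linalg.lstsq(np.c_[k[:,:2]-[.445,-.192],np.ones(len(k))],k[:,2],rcond=None)[0])
m=blob(t,(352,195,370,212),blk);print('knob',m.sum(),toplane(t,np.argwhere(m)[:,::-1],.208).mean(0))
go(.6195,-.2545,.27)
E
```

```text
t 3108 [ 0.37980248 -0.25947218] [ 0.5084324  -0.13068479]
[ 0.44425361 -0.19122651  0.1243685 ] [ 0.00107809 -0.00077434  0.1243699 ]
s 2728 [ 0.38001786 -0.25643419] [ 0.50907879 -0.12724778]
[ 0.44284882 -0.18513591  0.12349623] [0.000214   0.00093303 0.12349028]
knob 86 [ 0.62061008 -0.2548369   0.208     ]
shift cm [10.47  8.29  1.68] turn 0 | clk 17.57 tcp [ 0.5103 -0.3313  0.4417] rot [3.140e+00 3.000e-03 1.283e+00] F [-0.5 -0.8  0.3] T [-0.01 -0.    0.04] w 0.0684 g 0.0 q [ 0.64  0.41 -0.19  1.84  0.1   0.9   0.12]
```

View pics/s5.png

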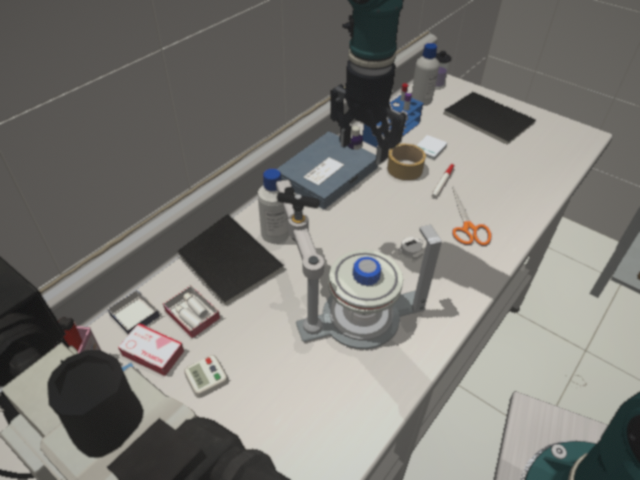

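The lid sits level and centred on the gasket at (367,275). The T-handle is at (298,198) and the bottle stands behind it.

Emit:
arm_command([
  [0.8, 1.3, 1, 0, -0.11],
  [0.8, 2.8, 2.2, 0, -0.23],
  [0.8, 4.3, 3.4, 0, -0.35],
  [0.8, 5.8, 4.6, 0, -0.47],
  [0.8, 7.3, 5.8, 0, -0.59],
  [0.8, 8.7, 6.9, 0, -0.71],
  [0.8, 9.8, 7.8, 0, -0.83],
  [0.8, 10.5, 8.3, 0, -0.95],
])

```text
clock: 18.23
tool_pos: [0.6202, -0.2459, 0.4419]
tcp_rot: [3.14, -0.001, 2.248]
wrist_force: [0.3, -0.7, 0.1]
gripper_width: 0.0682
grasp_force: 0.0
```

Emit:
arm_command([
  [0.8, 0, 0, 0, -0.03],
  [0.7, 0, 0, 0, -0.03],
  [0.6, 0, 0, 0, -0.03],
  [0.6, 0, 0, 0, -0.03],
  [0.6, 0, 0, 0, -0.03],
  [0.6, 0, 0, 0, -0.03],
  [0.6, 0, 0, 0, -0.03],
  [0.6, 0, 0, 0, -0.03],
])

```text
clock: 18.9
tool_pos: [0.6191, -0.2487, 0.4417]
tcp_rot: [-3.141, 0.0, 2.268]
wrist_force: [-0.9, -0.0, -0.1]
gripper_width: 0.0515
grasp_force: 0.0
```

```bash
python3 - <<'E'
from h import *
go(.6205,-.2548,.213,np.radians(129.7))
s=cam('scene');t=cam('top')
a=cv2.resize(s['image'][130:280,220:420],(400,300),interpolation=2);b=cv2.resize(t['image'][140:290,280:480],(400,300),interpolation=2)
cv2.imwrite('pics/g6.png',np.hstack([a,b])[:,:,::-1])
E
```

```text
shift cm [-0.55 -0.29  7.4 ] turn 0.005 | clk 18.9 tcp [ 0.6191 -0.2487  0.4417] rot [-3.141  0.     2.268] F [-0.9 -0.  -0.1] T [ 0.   -0.01 -0.07] w 0.0515 g 0.0 q [ 0.62  0.51 -0.44  1.7   0.25  0.99  0.78]
```

View pics/g6.png

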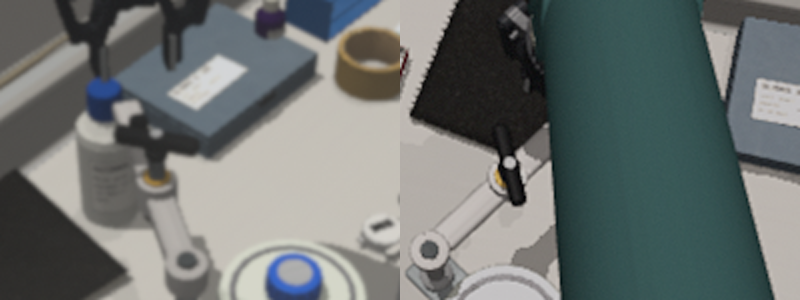

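The gripper hovers above the knob, clear of the T-bar at (155,137) in the left half and of the bottle. I go down and grip.

Emit:
arm_command([
  [0.6, -0.5, -0.3, 0.5, 0],
  [0.6, -0.5, -0.3, 1.5, 0],
  [0.6, -0.5, -0.3, 3, 0],
  [0.6, -0.5, -0.3, 4.5, 0],
  [0.6, -0.5, -0.3, 6, 0],
  [0.6, -0.5, -0.3, 7, 0],
  [0.6, -0.5, -0.3, 7.4, 0],
  [0.6, -0.5, -0.3, 7.4, 0],
])

```text
clock: 19.67
tool_pos: [0.6197, -0.2545, 0.3659]
tcp_rot: [-3.14, -0.002, 2.269]
wrist_force: [0.4, 0.1, 0.2]
gripper_width: 0.0515
grasp_force: 0.0
```

Emit:
arm_command([
  [0.5, 0, 0, 0, 0],
  [0.3, 0, 0, 0, 0],
  [0.1, 0, 0, 0, 0],
  [0, 0, 0, 0, 0],
  [0, 0, 0, 0, 0],
  [0, 0, 0, 0, 0],
  [0, 0, 0, 0, 0],
  [0, 0, 0, 0, 0],
], newtons=40)

```text
clock: 20.33
tool_pos: [0.6207, -0.2543, 0.3688]
tcp_rot: [3.141, 0.002, 2.269]
wrist_force: [-0.1, 1.1, 5.4]
gripper_width: 0.0173
grasp_force: 39.4
```

```bash
cat > arc.py <<'E'
from h import *
import sys
# waypoints of knob swing in current tool axes; pivot, radius; last row angle target
o=ctrl.observe();R=Ro.from_euler('xyz',o['tcp_rot']).as_matrix();p=o['tool_pos']
piv=np.array([.5180,-.1310])
v=p[:2]-piv;r=np.hypot(*v);a=np.arctan2(v[1],v[0]);print('r',r,'ang',np.degrees(a),'yoke',np.degrees(a)+139)
for th in map(float,sys.argv[1:]):
    q=piv+r*np.array([np.cos(a-th),np.sin(a-th)]);d=R.T@np.array([*(q-p[:2]),0]);print(th,(d*100).round(1))
go(*p[:2],.213)
E
python3 arc.py .05 .12 .22 .32 .42 .52 .62 .72
```

```text
r 0.160482868643973 ang -50.22802010219997 yoke 88.77197989780004
0.05 [ 0.  -0.8 -0. ]
0.12 [ 0.1 -1.9 -0. ]
0.22 [ 0.4 -3.5 -0. ]
0.32 [ 0.8 -5.  -0. ]
0.42 [ 1.4 -6.5 -0. ]
0.52 [ 2.2 -8.  -0. ]
0.62 [ 3.  -9.3 -0. ]
0.72 [  4.  -10.6  -0. ]
shift cm [ 0.   -0.    0.11] turn 0 | clk 20.33 tcp [ 0.6207 -0.2543  0.3688] rot [3.141e+00 2.000e-03 2.269e+00] F [-0.1  1.1  5.4] T [ 0.06  0.08 -0.03] w 0.0173 g 39.4 q [ 0.6   0.59 -0.41  1.75  0.3   0.86  0.75]
```

Emit:
arm_command([
  [0, 0, -0.8, 0, 0.05],
  [0, 0.1, -1.9, 0, 0.12],
  [0, 0.4, -3.5, 0, 0.22],
  [0, 0.8, -5.1, 0, 0.32],
  [0, 1.4, -6.6, 0, 0.42],
  [0, 2.2, -8.1, 0, 0.52],
  [0, 3, -9.4, 0, 0.62],
  [0, 4, -10.7, 0, 0.72],
])

```text
clock: 21.0
tool_pos: [0.5132, -0.2913, 0.3688]
tcp_rot: [3.138, -0.001, 1.545]
wrist_force: [1.5, 5.1, 6.3]
gripper_width: 0.0176
grasp_force: 39.8
```

```bash
python3 arc.py .07 .15 .23 .31 .39 .47 .55 .6
```

```text
r 0.1603682658613393 ang -91.71014078223416 yoke 47.28985921776584
0.07 [ 0.  -1.1 -0. ]
0.15 [ 0.2 -2.4 -0. ]
0.23 [ 0.4 -3.7 -0. ]
0.31 [ 0.8 -4.9 -0. ]
0.39 [ 1.2 -6.1 -0. ]
0.47 [ 1.8 -7.3 -0. ]
0.55 [ 2.4 -8.4 -0. ]
0.6 [ 2.8 -9.  -0. ]
shift cm [-0.   -0.    0.11] turn 0 | clk 21.0 tcp [ 0.5132 -0.2913  0.3688] rot [ 3.138e+00 -1.000e-03  1.545e+00] F [1.5 5.1 6.3] T [ 1.02 -0.23  0.11] w 0.0176 g 39.8 q [ 0.61  0.47 -0.23  1.94  0.15  0.74  0.26]
```

Emit:
arm_command([
  [0, 0, -1.1, 0, 0.07],
  [0, 0.2, -2.4, 0, 0.15],
  [0, 0.4, -3.7, 0, 0.23],
  [0, 0.8, -4.9, 0, 0.31],
  [0, 1.2, -6.1, 0, 0.39],
  [0, 1.8, -7.3, 0, 0.47],
  [0, 2.4, -8.4, 0, 0.55],
  [0, 2.8, -9, 0, 0.6],
])

```text
clock: 21.67
tool_pos: [0.4238, -0.261, 0.3687]
tcp_rot: [3.139, -0.002, 0.948]
wrist_force: [2.3, 2.5, 4.8]
gripper_width: 0.0172
grasp_force: 39.7
```

```bash
python3 arc.py .03 .06 .09 .12 .15 .18 .21 .24 .27
```

```text
r 0.1605496232175932 ang -125.93441864273007 yoke 13.065581357269934
0.03 [ 0.  -0.5 -0. ]
0.06 [ 0. -1. -0.]
0.09 [ 0.1 -1.4 -0. ]
0.12 [ 0.1 -1.9 -0. ]
0.15 [ 0.2 -2.4 -0. ]
0.18 [ 0.3 -2.9 -0. ]
0.21 [ 0.4 -3.3 -0. ]
0.24 [ 0.5 -3.8 -0. ]
0.27 [ 0.6 -4.3 -0. ]
shift cm [-0.  -0.   0.1] turn 0 | clk 21.67 tcp [ 0.4238 -0.261   0.3687] rot [ 3.139e+00 -2.000e-03  9.480e-01] F [2.3 2.5 4.8] T [ 0.58 -0.49  0.21] w 0.0172 g 39.7 q [ 0.53  0.36 -0.08  2.14  0.05  0.63 -0.21]
```

Emit:
arm_command([
  [0, 0, -0.5, 0, 0.03],
  [0, 0, -1, 0, 0.06],
  [0, 0.1, -1.4, 0, 0.09],
  [0, 0.1, -1.9, 0, 0.12],
  [0, 0.2, -2.4, 0, 0.15],
  [0, 0.3, -2.9, 0, 0.18],
  [0, 0.35, -3.1, 0, 0.2],
  [0, 0.35, -3.1, 0, 0.2],
])

```text
clock: 22.33
tool_pos: [0.4008, -0.2407, 0.3687]
tcp_rot: [3.14, -0.002, 0.751]
wrist_force: [1.0, 2.4, 8.1]
gripper_width: 0.0171
grasp_force: 40.0
```

Emit:
arm_command([
  [0, 0, -0.1, 0, 0],
  [0, 0, -0.2, 0, 0],
  [0, 0, -0.3, 0, 0],
  [0, 0, -0.4, 0, 0],
  [0, 0, -0.5, 0, 0],
  [0, 0, -0.6, 0, 0],
  [0, 0, -0.6, 0, 0],
  [0, 0, -0.6, 0, 0],
])

```text
clock: 23.0
tool_pos: [0.3975, -0.2374, 0.3687]
tcp_rot: [3.137, -0.003, 0.749]
wrist_force: [3.1, 0.6, 6.1]
gripper_width: 0.0171
grasp_force: 39.8
```

```bash
python3 arc.py .03
```

```text
r 0.16077478532498596 ang -138.5516167415757 yoke 0.44838325842428617
0.03 [ 0.  -0.5 -0. ]
shift cm [-0.  -0.   0.1] turn 0 | clk 23.0 tcp [ 0.3975 -0.2374  0.3687] rot [ 3.137e+00 -3.000e-03  7.490e-01] F [3.1 0.6 6.1] T [ 0.17 -0.59 -0.04] w 0.0171 g 39.8 q [ 0.47  0.32 -0.03  2.22  0.02  0.6  -0.4 ]
```

Emit:
arm_command([
  [0, 0, -0.1, 0, 0.02],
  [0, 0, -0.2, 0, 0.03],
  [0, 0, -0.3, 0, 0.03],
  [0, 0, -0.4, 0, 0.03],
  [0, 0, -0.5, 0, 0.03],
  [0, 0, -0.5, 0, 0.03],
  [0, 0, -0.5, 0, 0.03],
  [0, 0, -0.5, 0, 0.03],
])

```text
clock: 23.67
tool_pos: [0.3956, -0.2355, 0.3688]
tcp_rot: [3.13, -0.004, 0.72]
wrist_force: [6.6, -5.0, -1.0]
gripper_width: 0.0174
grasp_force: 39.3
```

Emit:
arm_command([
  [0, 0, -0.1, 0, 0],
  [0, 0, -0.2, 0, 0],
  [0, 0, -0.3, 0, 0],
  [0, 0, -0.4, 0, 0],
  [0, 0, -0.4, 0, 0],
  [0, 0, -0.4, 0, 0],
  [0, 0, -0.4, 0, 0],
  [0, 0, -0.4, 0, 0],
])

```text
clock: 24.33
tool_pos: [0.3945, -0.2346, 0.3688]
tcp_rot: [3.123, -0.005, 0.719]
wrist_force: [11.3, -11.2, -10.7]
gripper_width: 0.0174
grasp_force: 39.4
```

```bash
python3 arc.py .03
```

```text
r 0.1612036826669253 ang -139.98881469368726 yoke -0.9888146936872602
0.03 [ 0.  -0.5 -0. ]
shift cm [-0.   -0.    0.11] turn 0 | clk 24.33 tcp [ 0.3945 -0.2346  0.3688] rot [ 3.123 -0.005  0.719] F [ 11.3 -11.2 -10.7] T [-2.21 -2.28  0.21] w 0.0174 g 39.4 q [ 0.46  0.31 -0.02  2.23  0.02  0.58 -0.43]
```

Emit:
arm_command([
  [0, 0, 0.3, 0, 0],
  [0.2, 0, 0.3, 0, 0],
  [0.4, 0, 0.3, 0, 0],
  [0.5, 0, 0.4, 0, 0],
  [0.5, 0, 0.4, 0, 0],
  [0.5, 0, 0.4, -1.5, 0],
  [0.5, 0, 0.4, -4, 0],
  [0.5, 0, 0.4, -6.5, 0],
])

```text
clock: 25.0
tool_pos: [0.3911, -0.2329, 0.432]
tcp_rot: [-3.136, 0.002, 0.719]
wrist_force: [1.1, 0.0, -0.1]
gripper_width: 0.043
grasp_force: 0.0
```

Emit:
arm_command([
  [0.6, 0, 0, -1, 0],
  [0.6, 0, 0, -2, -0.1],
  [0.6, 0, 1.5, -2, -0.22],
  [0.6, 0, 4, -2, -0.34],
  [0.6, 0, 7, -2, -0.46],
  [0.6, 0, 10, -2, -0.58],
  [0.6, 0, 13, -2, -0.7],
  [0.6, 0, 14, -2, -0.82],
])

```text
clock: 25.67
tool_pos: [0.486, -0.3417, 0.4519]
tcp_rot: [3.141, 0.001, 1.543]
wrist_force: [-0.4, 0.2, 0.8]
gripper_width: 0.0512
grasp_force: 0.0
```

```bash
python3 - <<'E'
from h import *
s=cam('scene','s7.png');P=pts(s)
q=P.reshape(-1,3);q=q[np.hypot(q[:,0]-.4445,q[:,1]+.193)<.16]
k=q[(q[:,2]>.235)&(q[:,2]<.262)&(np.hypot(q[:,0]-.4445,q[:,1]+.193)<.045)];print('tbar',len(k),k.mean(0),cv2.minAreaRect(k[:,:2].astype(np.float32)))
k=q[(q[:,2]>.184)&(q[:,2]<.194)];print('arm',len(k),cv2.minAreaRect(k[:,:2].astype(np.float32)))
cv2.imwrite('pics/g7.png',cv2.resize(s['image'][140:340,250:470],(660,600),interpolation=2)[:,:,::-1])
go(.4445,-.193,.28,np.radians(106))
E
```

```text
tbar 338 [ 0.44404322 -0.18648658  0.24758044] ((0.4447687566280365, -0.1914672553539276), (0.016370169818401337, 0.07274274528026581), 11.402448654174805)
arm 1358 ((0.44166040420532227, -0.19223438203334808), (0.23439905047416687, 0.04285880923271179), 37.997955322265625)
shift cm [14.8  -4.52  1.69] turn -0.304 | clk 25.72 tcp [ 0.486  -0.3421  0.4517] rot [3.141e+00 1.000e-03 1.546e+00] F [ 1.7 -2.2  0.5] T [-0.07 -0.08  0.03] w 0.0511 g 0.0 q [ 0.65  0.38 -0.15  1.86  0.07  0.91  0.44]
```

View pics/g7.png

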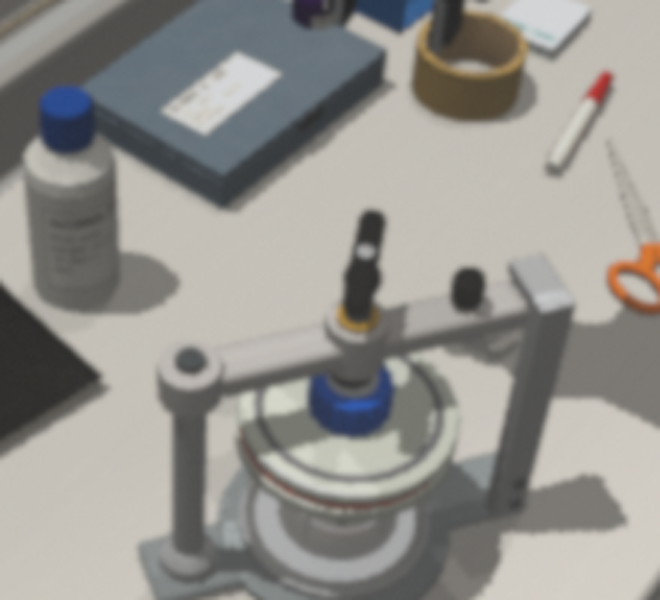

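The yoke is home in its catch: the arm's end sits under the hook at (540,290), with the knob at (468,288). The T-bar runs from (372,215) to (355,310), over the lid.

Emit:
arm_command([
  [0.6, 1.2, -0.4, 0, -0.05],
  [0.6, 3.8, -1.2, 0, -0.1],
  [0.6, 6.8, -2.1, 0, -0.15],
  [0.6, 9.8, -3, 0, -0.2],
  [0.6, 12.4, -3.8, 0, -0.22],
  [0.6, 14.2, -4.3, 0, -0.22],
  [0.6, 14.9, -4.5, 0, -0.22],
  [0.6, 14.9, -4.5, 0, -0.22],
])

```text
clock: 26.38
tool_pos: [0.4431, -0.1864, 0.4523]
tcp_rot: [-3.139, -0.001, 1.761]
wrist_force: [-0.1, -1.0, -0.9]
gripper_width: 0.0514
grasp_force: 0.0
```

Emit:
arm_command([
  [0.6, 0, 0, 0, 0],
  [0.6, 0, 0, 0, 0],
  [0.6, 0, 0, 0.8, 0],
  [0.6, 0, 0, 2, 0],
  [0.6, 0, 0, 3.2, 0],
  [0.6, 0, 0, 4, 0],
  [0.6, 0, 0, 4, 0],
  [0.6, 0, 0, 4, 0],
])

```text
clock: 27.05
tool_pos: [0.4444, -0.1891, 0.412]
tcp_rot: [-3.14, -0.001, 1.758]
wrist_force: [-0.7, -0.0, 0.5]
gripper_width: 0.051
grasp_force: 0.0
```

```bash
python3 - <<'E'
from h import *
go(.4448,-.192,.243,1.77)
E
```

```text
shift cm [-0.29 -0.02  1.43] turn -0.012 | clk 27.05 tcp [ 0.4444 -0.1891  0.412 ] rot [-3.140e+00 -1.000e-03  1.758e+00] F [-0.7 -0.   0.5] T [ 0.03 -0.01 -0.04] w 0.051 g 0.0 q [ 0.51  0.29 -0.25  2.13  0.1   0.74  0.38]
```

Emit:
arm_command([
  [0.6, -0.2, 0, 0.6, 0],
  [0.6, -0.25, 0, 1.3, 0],
  [0.4, -0.25, 0, 1.3, 0],
  [0.2, -0.25, 0, 1.3, 0],
  [0, -0.25, 0, 1.3, 0],
  [0, -0.25, 0, 1.3, 0],
  [0, -0.25, 0, 1.3, 0],
  [0, -0.25, 0, 1.3, 0],
], newtons=60)

```text
clock: 27.72
tool_pos: [0.4451, -0.1909, 0.3999]
tcp_rot: [3.141, 0.0, 1.759]
wrist_force: [0.5, -0.4, -0.2]
gripper_width: 0.0175
grasp_force: 58.6
```

```bash
python3 - <<'E'
from h import *
go(.4448,-.192,.243,1.77)
E
```

```text
shift cm [-0.1  -0.05  0.22] turn -0.011 | clk 27.72 tcp [ 0.4451 -0.1909  0.3999] rot [3.141 0.    1.759] F [ 0.5 -0.4 -0.2] T [ 0.04 -0.13 -0.04] w 0.0175 g 58.6 q [ 0.51  0.31 -0.24  2.14  0.11  0.71  0.38]
```

Emit:
arm_command([
  [0, 0, 0, 0, 0],
  [0, 0, 0, 0, 0],
  [0, 0, 0, 0.02, 0.08],
  [0, 0, 0, 0.04, 0.18],
  [0, 0, 0, 0.06, 0.28],
  [0, 0, 0, 0.08, 0.38],
  [0, 0, 0, 0.11, 0.48],
  [0, 0, 0, 0.11, 0.48],
])

```text
clock: 28.38
tool_pos: [0.446, -0.1909, 0.3989]
tcp_rot: [3.138, -0.0, 1.278]
wrist_force: [3.7, -0.3, -2.8]
gripper_width: 0.0179
grasp_force: 58.7
```

```bash
python3 - <<'E'
from h import *
s=cam('scene');P=pts(s)
q=P.reshape(-1,3);k=q[(q[:,2]>.225)&(q[:,2]<.258)&(np.hypot(q[:,0]-.4445,q[:,1]+.193)<.045)];print('tbar',len(k),k.mean(0),cv2.minAreaRect(k[:,:2].astype(np.float32)))
go(.4448,-.192,.243,1.77)
E
```

```text
tbar 492 [ 0.44648493 -0.17843175  0.24533964] ((0.44932371377944946, -0.18329505622386932), (0.047925904393196106, 0.04072439670562744), 41.95500564575195)
shift cm [-0.14 -0.08  0.12] turn -0.489 | clk 28.43 tcp [ 0.446  -0.1909  0.3989] rot [ 3.138 -0.     1.281] F [ 3.1  0.4 -1.1] T [ 0.06 -0.81 -0.  ] w 0.0177 g 58.7 q [ 0.42  0.3  -0.13  2.14  0.06  0.7  -0.04]
```

Emit:
arm_command([
  [0, 0, 0, 0.02, 0.08],
  [0, 0, 0, 0.04, 0.18],
  [0, 0, 0, 0.06, 0.28],
  [0, 0, 0, 0.08, 0.38],
  [0, 0, 0, 0.11, 0.48],
  [0, 0, 0, 0.13, 0.58],
  [0, 0, 0, 0.15, 0.68],
  [0, 0, 0, 0.17, 0.78],
])

```text
clock: 29.1
tool_pos: [0.4469, -0.1918, 0.3973]
tcp_rot: [3.136, -0.005, 0.498]
wrist_force: [7.3, -3.0, -6.3]
gripper_width: 0.0176
grasp_force: 58.7
```

```bash
python3 - <<'E'
from h import *
go(.4448,-.192,.243,1.77)
s=cam('scene');P=pts(s)
cv2.imwrite('pics/g8.png',np.hstack([cv2.resize(s['image'][130:280,290:440],(400,400),interpolation=2),cv2.resize(cam('top')['image'][200:350,260:410],(400,400),interpolation=2)])[:,:,::-1])
go(.4448,-.192,.243,1.77)
E
```

```text
shift cm [-0.2  -0.08 -0.05] turn -1.272 | clk 29.1 tcp [ 0.4469 -0.1918  0.3973] rot [ 3.136 -0.005  0.498] F [ 7.3 -3.  -6.3] T [-0.46 -1.43  0.17] w 0.0176 g 58.7 q [ 0.27  0.3   0.05  2.15 -0.02  0.69 -0.73]
shift cm [-0.2  -0.08 -0.05] turn -1.27 | clk 29.2 tcp [ 0.4469 -0.1918  0.3972] rot [ 3.136 -0.004  0.5  ] F [ 6.7 -2.5 -5.8] T [-0.48 -1.39  0.02] w 0.0183 g 58.8 q [ 0.27  0.3   0.05  2.15 -0.02  0.69 -0.73]
```

Emit:
arm_command([
  [0, 0.05, 0.05, 0.08, 0.06],
  [0, 0.1, 0.1, 0.15, 0.14],
  [0, 0.1, 0.1, 0.17, 0.22],
  [0, 0.1, 0.1, 0.19, 0.3],
  [0, 0.1, 0.1, 0.2, 0.38],
  [0, 0.1, 0.1, 0.22, 0.46],
  [0, 0.1, 0.1, 0.24, 0.54],
  [0, 0.1, 0.1, 0.25, 0.6],
])

```text
clock: 29.87
tool_pos: [0.4476, -0.1932, 0.3957]
tcp_rot: [3.138, -0.006, -0.102]
wrist_force: [2.4, -3.8, 1.8]
gripper_width: 0.0175
grasp_force: 59.7
```

```bash
python3 - <<'E'
from h import *
go(.4448,-.192,.243,1.77)
E
```

```text
shift cm [-0.29 -0.09 -0.2 ] turn 1.27 | clk 29.87 tcp [ 0.4476 -0.1932  0.3957] rot [ 3.138 -0.006 -0.102] F [ 2.4 -3.8  1.8] T [-0.76 -0.57  0.18] w 0.0175 g 59.7 q [ 0.15  0.31  0.2   2.15 -0.09  0.68 -1.25]
```

Emit:
arm_command([
  [0, 0, 0.1, 0.01, 0.04],
  [0, 0, 0.1, 0.02, 0.08],
  [0, 0, 0.1, 0.03, 0.12],
  [0, 0, 0.1, 0.04, 0.16],
  [0, 0, 0.1, 0.05, 0.2],
  [0, 0, 0.1, 0.05, 0.24],
  [0, 0, 0.1, 0.06, 0.28],
  [0, 0, 0.1, 0.07, 0.32],
])

```text
clock: 30.53
tool_pos: [0.4475, -0.1941, 0.3951]
tcp_rot: [3.14, -0.006, -0.42]
wrist_force: [3.0, -2.9, 3.8]
gripper_width: 0.0172
grasp_force: 59.8
```

```bash
python3 - <<'E'
from h import *
go(.4448,-.192,.243,1.77)
E
```

```text
shift cm [-0.33 -0.08 -0.26] turn 0.952 | clk 30.53 tcp [ 0.4475 -0.1941  0.3951] rot [ 3.14  -0.006 -0.42 ] F [ 3.  -2.9  3.8] T [-0.69 -0.53  0.21] w 0.0172 g 59.8 q [ 0.09  0.32  0.28  2.15 -0.14  0.68 -1.53]
```

Emit:
arm_command([
  [0, 0, 0, 0.01, 0.04],
  [0, 0, 0, 0.02, 0.08],
  [0, 0, 0, 0.03, 0.12],
  [0, 0, 0, 0.04, 0.16],
  [0, 0, 0, 0.05, 0.2],
  [0, 0, 0, 0.05, 0.24],
  [0, 0, 0, 0.06, 0.28],
  [0, 0, 0, 0.07, 0.32],
])

```text
clock: 31.2
tool_pos: [0.4471, -0.1946, 0.3945]
tcp_rot: [3.141, -0.006, -0.74]
wrist_force: [1.3, -4.4, 5.4]
gripper_width: 0.0175
grasp_force: 59.9
```

```bash
python3 - <<'E'
from h import *
go(.4448,-.192,.243,1.77)
s=cam('scene');P=pts(s)
q=P.reshape(-1,3);k=q[(q[:,2]>.11)&(q[:,2]<.131)&(np.hypot(q[:,0]-.445,q[:,1]+.192)<.058)&(np.hypot(q[:,0]-.445,q[:,1]+.192)>.03)];print(len(k),np.median(k[:,2]))
go(.4448,-.192,.243,1.77)
E
```

```text
shift cm [-0.35 -0.04 -0.33] turn 0.631 | clk 31.2 tcp [ 0.4471 -0.1946  0.3945] rot [ 3.141 -0.006 -0.74 ] F [ 1.3 -4.4  5.4] T [-0.96 -0.23  0.26] w 0.0175 g 59.9 q [ 0.03  0.32  0.36  2.16 -0.18  0.68 -1.8 ]
1401 0.1221925436289395
shift cm [-0.34 -0.04 -0.33] turn 0.63 | clk 31.25 tcp [ 0.4471 -0.1946  0.3944] rot [ 3.141 -0.006 -0.742] F [ 2.1 -3.9  4.8] T [-0.92 -0.35  0.13] w 0.0177 g 60.0 q [ 0.03  0.32  0.37  2.16 -0.18  0.68 -1.8 ]
```

Emit:
arm_command([
  [0.2, 0, 0, 0, 0],
  [0.4, 0, 0, 0, 0],
  [0.6, 0, 0, 0, 0],
  [0.6, 0, 0, 0, 0],
  [0.6, 0, 0, -0.5, 0],
  [0.6, 0, 0, -2, 0],
  [0.6, 0, 0, -4, 0],
  [0.6, 0, 0, -6, 0],
])

```text
clock: 31.92
tool_pos: [0.4456, -0.1919, 0.4531]
tcp_rot: [3.14, 0.003, -0.741]
wrist_force: [0.6, -0.5, 0.8]
gripper_width: 0.0513
grasp_force: 0.0
```

Emit:
arm_command([
  [0.6, 0, 0, -1.5, 0],
  [0.6, 2.5, 2.5, -2, 0],
  [0.6, 5, 5, -2, 0],
  [0.6, 7.5, 7.5, -2, 0],
  [0.6, 10, 10, -2, 0],
  [0.6, 12, 12, -2, 0],
  [0.6, 12, 12, -2, 0],
  [0.6, 12, 12, -2, 0],
])

```text
clock: 32.58
tool_pos: [0.4529, -0.3633, 0.4727]
tcp_rot: [3.141, 0.001, -0.744]
wrist_force: [-0.6, 0.9, -0.9]
gripper_width: 0.0513
grasp_force: 0.0
```

```bash
python3 - <<'E'
from h import *
o=ctrl.observe();print(o['tool_pos'])
for n in('scene','top'):
    s=cam(n);P=pts(s);q=P.reshape(-1,3);r=np.hypot(q[:,0]-.445,q[:,1]+.192)
    k=q[(q[:,2]>.11)&(q[:,2]<.131)&(r<.058)&(r>.03)];print(n,len(k),np.median(k[:,2]) if len(k) else 0)
    if len(k)>50: print(np.linalg.lstsq(np.c_[k[:,:2]-[.445,-.192],np.ones(len(k))],k[:,2],rcond=None)[0])
    k=q[(q[:,2]>.225)&(q[:,2]<.262)&(r<.045)]
    if len(k)>20: print('tbar',len(k),k.mean(0),cv2.minAreaRect(k[:,:2].astype(np.float32)),np.percentile(k[:,2],90))
E
```

```text
[ 0.45292701 -0.36333501  0.47271012]
scene 1405 0.12217557889041053
[-0.0023197   0.00104251  0.12215425]
tbar 426 [ 0.44439272 -0.18762814  0.24043431] ((0.4463011622428894, -0.19068807363510132), (0.017214275896549225, 0.07422293722629547), 49.30864334106445) 0.24478697327642712
top 1583 0.12329959222424791
[-0.00053451 -0.00302669  0.12327877]
tbar 404 [ 0.44495356 -0.19439475  0.24335983] ((0.4455304741859436, -0.1947450488805771), (0.019140591844916344, 0.0733383446931839), 53.38966751098633) 0.24657795128162593
```

Squeeze reads about 1.2 mm, a bit near the low end. I regrip for one small extra turn of about 0.15 rad.

Emit:
arm_command([
  [0.6, -1.5, -1.5, 0, 0],
  [0.6, -4, -4, 0, 0],
  [0.6, -6.5, -6.5, 0, 0],
  [0.6, -9, -9, 0, 0],
  [0.6, -11, -11, 0, 0],
  [0.6, -12, -12, 0, 0],
  [0.6, -12, -12, 0, 0],
  [0.6, -12, -12, 0, 0],
])

```text
clock: 33.35
tool_pos: [0.4461, -0.1906, 0.4731]
tcp_rot: [-3.141, 0.0, -0.736]
wrist_force: [0.4, -0.2, -0.7]
gripper_width: 0.0512
grasp_force: 0.0
```

```bash
python3 - <<'E'
from h import *
go(.4460,-.1927,.2398,-.742)
E
```

```text
shift cm [0.14 0.17 7.85] turn 0.006 | clk 33.35 tcp [ 0.4461 -0.1906  0.4731] rot [-3.141  0.    -0.736] F [ 0.4 -0.2 -0.7] T [-0.02  0.03 -0.01] w 0.0512 g 0.0 q [-0.03  0.21  0.41  2.07 -0.11  0.88 -1.87]
```

Emit:
arm_command([
  [0.6, 0.1, 0.15, 1, 0],
  [0.6, 0.1, 0.15, 3, 0],
  [0.6, 0.1, 0.15, 5, 0],
  [0.6, 0.1, 0.15, 6.8, 0],
  [0.6, 0.1, 0.15, 7.7, 0],
  [0.6, 0.1, 0.15, 7.8, 0],
  [0.3, 0.1, 0.15, 7.8, 0],
  [0.1, 0.1, 0.15, 7.8, 0],
])

```text
clock: 34.02
tool_pos: [0.4462, -0.195, 0.3955]
tcp_rot: [-3.141, -0.001, -0.742]
wrist_force: [-0.4, 0.6, -0.2]
gripper_width: 0.028
grasp_force: 0.0
```

Emit:
arm_command([
  [0, 0, 0, 0, 0],
  [0, 0, 0, 0, 0],
  [0, 0, 0, 0, 0],
  [0, 0, 0, 0, 0],
  [0, 0, 0, 0.01, 0.04],
  [0, 0, 0, 0.02, 0.08],
  [0, 0, 0, 0.03, 0.12],
  [0, 0, 0, 0.03, 0.16],
])

```text
clock: 34.68
tool_pos: [0.4464, -0.1946, 0.3957]
tcp_rot: [-3.141, -0.002, -0.901]
wrist_force: [-0.6, -0.1, 5.4]
gripper_width: 0.0176
grasp_force: 58.9
```

```bash
python3 - <<'E'
from h import *
go(.4460,-.1927,.2398,-.742)
E
```

```text
shift cm [-0.17 -0.09  0.12] turn -0.159 | clk 34.68 tcp [ 0.4464 -0.1946  0.3957] rot [-3.141e+00 -2.000e-03 -9.010e-01] F [-0.6 -0.1  5.4] T [-0.06  0.07  0.25] w 0.0176 g 58.9 q [-0.01  0.33  0.42  2.16 -0.21  0.69 -1.93]
```

Emit:
arm_command([
  [0.2, 0, 0, 0, 0],
  [0.4, 0, 0, 0, 0],
  [0.6, 0, 0, 0, 0],
  [0.6, 0, 0, 0, 0],
  [0.6, 0, 0, -0.5, 0],
  [0.6, 0, 0, -2, 0],
  [0.6, 0, 0, -4, 0],
  [0.6, 0, 0, -6, 0],
])

```text
clock: 35.35
tool_pos: [0.4455, -0.1941, 0.455]
tcp_rot: [3.14, 0.001, -0.901]
wrist_force: [-0.1, 0.8, 0.2]
gripper_width: 0.051
grasp_force: 0.0
```

Emit:
arm_command([
  [0.6, 0, 0, -1.5, 0],
  [0.6, 2.5, 2.5, -2, 0],
  [0.6, 5, 5, -2, 0],
  [0.6, 7.5, 7.5, -2, 0],
  [0.6, 10, 10, -2, 0],
  [0.6, 12, 12, -2, 0],
  [0.6, 12, 12, -2, 0],
  [0.6, 12, 12, -2, 0],
])

```text
clock: 36.02
tool_pos: [0.4254, -0.3645, 0.4747]
tcp_rot: [3.141, -0.0, -0.905]
wrist_force: [-0.3, 0.6, 0.0]
gripper_width: 0.0512
grasp_force: 0.0
```

```bash
python3 - <<'E'
from h import *
for n in('scene','top'):
    s=cam(n);P=pts(s);q=P.reshape(-1,3);r=np.hypot(q[:,0]-.445,q[:,1]+.192)
    k=q[(q[:,2]>.11)&(q[:,2]<.131)&(r<.058)&(r>.03)];print(n,len(k),np.median(k[:,2]) if len(k) else 0)
    k=q[(q[:,2]>.225)&(q[:,2]<.262)&(r<.045)]
    if len(k)>20: print('tbar',len(k),k.mean(0),cv2.minAreaRect(k[:,:2].astype(np.float32)))
    k=q[(q[:,2]>.184)&(q[:,2]<.194)&(r<.16)];print('arm',cv2.minAreaRect(k[:,:2].astype(np.float32)))
print(ctrl.observe()['clock'],ctrl.observe()['wrist_force'])
print(ctrl.hand_in())
E
```

```text
scene 1403 0.12189224275112676
tbar 391 [ 0.44426644 -0.187141    0.24066028] ((0.4462185502052307, -0.19027365744113922), (0.01609472744166851, 0.07313240319490433), 40.916168212890625)
arm ((0.4412570297718048, -0.19195491075515747), (0.2344255894422531, 0.04253489524126053), 38.118743896484375)
top 1581 0.1229099034400627
tbar 402 [ 0.44467613 -0.1942807   0.24325898] ((0.4453304409980774, -0.19460031390190125), (0.01905052550137043, 0.07217267155647278), 41.31331253051758)
arm ((0.44093742966651917, -0.19470727443695068), (0.23608525097370148, 0.03959820792078972), 38.5100212097168)
36.1167 [0.89348504 0.282551   0.2003322 ]
the job is handed in; nothing more can be done
None
```

The job is handed in after 36 s: carrier and dishes in the jar, lid on the gasket, yoke home in its catch, the T-handle turned until clearly stiffer (about 1.5 mm of gasket squeeze by my measurements), and the gripper let go and clear.

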